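Set the dispenser's stroke with the right spacer and prime it

ROBOT

A 6-joint arm with a two-finger parallel gripper is mounted at the origin on the work surface. World frame = base frame: x ahead of the robot, y to its left, z up, the work surface at z = 0. Lengths are in m, angles in rad, forces in N, time in s.
With the tool pointing down it reaches from about 0.325 to 0.875 m from the base axis. Payload 4.4 kg.
Tool frame: the origin (TCP) lies at the very end of the fingers, on their centre line; the grasp point (between the pads) lies 19 mm behind it; z points along the fingers, y is the line along which they close (so a half turn about z gives the same grasp; the last joint's range is limited). The gripper opens to 85 mm and grips with 20 to 120 N. Pads are 22 mm wide; open, the fingers measure 114 mm over their backs; the gripper's body (76 mm by 85 mm) begins 54 mm behind the grasp point. The pads swing forward as they close: fully open they stand 13 mm farther back than shut.
Start: joints at [1.065, 0.207, 1.542, -0, 1.393, -0.15], TCP at [0.2, 0.539, 0.231] pointing down, gripper open.
Joint ranges: [-2.73, 2.73], [-0.86, 2.22], [0.23, 2.46], [-1.11, 4.25], [0.08, 2.63], [-2.82, 2.82]. Speed limits (rad/s): [2.79, 2.79, 3.14, 3.14, 3.14, 3.14].

INTERFACE

Orientations are given as a rotation vector (axis times angle).
In Python, from plant import arm gives the robot as it stands.
- The arm moves only by the shell command python3 -m inch 'ROWS' [OPENING] [FORCE]. ROWS is JSON, a list of rows, each an object of numbers: "x", "y", "z": the shift along the world's x, y, z in cm; "ax", "ay", "az": the turn, a rotation vector about the world's x, y, z in rad. A call has 1 to 5 rows; each row is the pose to reach, as a shift and turn from the pose commanded when the call began; what a row does not reach only later rows make up. A row lasts 1/12 s, in which the tool goes at most 41.7 mm and 7.16 degrees, less where a joint would pass 70% of its speed; a pose out of reach is approached as far as the arm can. A call with a gripper value outside its range is refused whole. OPENING is the closure, from -1 (fully open) to 1 (shut), set as the call begins (- or left out, the last holds). The fingers move at their own pace and stop on an object; FORCE is the grip in N (left out, the last holds). Time passes only in rows, so rows that repeat a pose let the fingers close. It gives the time, the measured TCP pose, the force, the opening and the grip force at its end, in the units of the state.
- arm.state(): the state, without advancing time (a new reading comes with each control period).
- arm.capture(name): name is "scene" or "side" or "wrist"; returns the picture (480x640x3 uint8, blue, green, red); there is no depth.
- arm.camera_params(name): a dict with "fx", "fy", "cx", "cy" (pixels), "extrinsics" (4x4, takes a point from world to camera coordinates); the wrist camera has in their place "tool_from_camera" (4x4, takes a point from camera to tool coordinates, whose origin is the TCP and whose axes are the flange's). Camera axes: x right, y down, z forward; pixel columns grow to the right and rows downward; lengths in m; the calibration is good to about 2 mm. A picture is of the moment at which its call begins: read the wrist's pose just before it. camera_params takes no time and is no camera call.
- arm.sign_off(): hands the job in; it is judged then, once.
The state is a dict: "t": time; "qpos": joint angles; "dq": joint speeds; "joint_efforts": joint torques, N m; "ee_pos": TCP position; "ee_rot": TCP orientation; "force": force on the tool from outside, world axes, zero at the start; "torque": the same for the moment, N m; "opening": finger opening in m; "finger_force": force on a finger pad.
Only numpy, scipy, OpenCV 4.12 (cv2) and the standard library are available. Lean on these libraries where they do the work, as an engineer would, in place of code of your own. Each camera call takes 0.05 s, during which the arm holds its last target. There are 200 camera calls.

TASK

Set the push-down dispenser to its 20 mm stroke: from the rack take the one spacer block that is 30 mm high (not one of its look-alikes), stand it lengthwise on the middle of the dispenser's ledge, under the stop bar, with its inner end against the red backstop, and let go of it. Then press the blue cap down until the stop bar bears firmly on the spacer, keep it pressed there for a moment, and let the cap come fully back up, leaving the spacer in place. Leave the other spacers and everything else on the bench where they are, and do not push the cap past its 20 mm stroke.

Things in the scene. Friction and masses are not known exactly. Their poses are not given: they have to be found in the camera images.
- spacer22: one of four look-alike blue stroke spacers, a plain block 64 long (x) by 16 thick (y) by 22 mm high (z); origin at the centre of its underside. Stands in any slot of the rack.
- spacer30: one of four look-alike blue stroke spacers, a plain block 64 long (x) by 16 thick (y) by 30 mm high (z); origin at the centre of its underside. Stands in any slot of the rack, its top level with the tops of the rack's walls.
- spacer38: one of four look-alike blue stroke spacers, a plain block 64 long (x) by 16 thick (y) by 38 mm high (z); origin at the centre of its underside. Stands in any slot of the rack.
- spacer46: one of four look-alike blue stroke spacers, a plain block 64 long (x) by 16 thick (y) by 46 mm high (z); origin at the centre of its underside. Stands in any slot of the rack.
- rack: fixed white rack, 60 (x) by 144 (y) mm, 50 mm high; origin at the centre of its underside. Four slots 18 mm wide run along x, at y = -45, -15, +15, +45 mm; their floor is 20 mm up, the 12 mm walls between them reach 50 mm. Slots are open at both ends, where each spacer stands out 2 mm: it can be taken by its two ends, 64 mm apart, and lifted straight out
- ledge: fixed aluminium ledge, 60 mm wide (y), 68 mm above the bench. Origin on its top, where the centre of the spacer's underside belongs; +x points inwards, under the stop bar. Front edge at x = -13 mm; red backstop (30 wide, 12 mm high) with its face at x = +32 mm, to meet the spacer's inner end. A spacer in place sticks out 34 mm in front of the stop bar. No side guides
- dispenser: fixed squat amber push-down dispenser bottle on a steel foot plate 170 x 100 mm (x from -120 to +50 mm); origin on the bench, on the axis of bottle and cap; -x points to the ledge's open front
- bar_edge (a point): middle of the lower front edge of the white stop bar, a plate 70 mm wide (y) and 6 mm thick that is part of the cap and moves down with it; with the cap up it is 50 mm above the ledge (118 mm above the bench), 2 mm inward of the ledge's origin
- cap_top (a point): centre of the flat top of the round blue sprung cap, 44 mm in diameter, 146 mm above the bench with the cap up; pressed straight down here. The cap's white nozzle points to the dispenser's +x
- cap (a joint): how far the sprung cap is pressed down, m: 0 up, 0.030 at its end stop with no spacer in. The spring takes 3 N at the top and about 8 N at 20 mm; it comes back up by itself
- vial_a: bystander: small clear sample vial, 28 mm in diameter, 75 mm high, origin at the underside
- vial_b: bystander: a second such vial
- reagent: bystander: amber jar with blue lid, 64 mm in diameter, 110 mm high, origin at the underside
- beaker: bystander: glass beaker, 70 mm in diameter, 90 mm high, origin at the underside
- mouse: bystander: black computer mouse, 100 x 60 mm, 32 mm high, origin at the underside
Things that resemble listed ones, but are neither listed nor needed, are in the scene too. Leave any black, orange or turquoise look-alike of the spacer30 alone.

How it is judged:
By the outcome, as a careful person would: the job done as asked, in the order asked, and still so for the second after the job is handed in, with the robot touching nothing.
It also fails if it takes over 67 s, if anything falls off the work surface, if the arm or the gripper's body presses on something with over 40 N, if the wrist force passes 120 N, or if a joint passes its speed limit or range.

## Working session

There is one attempt and no reset: what is moved stays moved. The work goes in short steps, Python scripts to look and compute and a shell command to move; the robot and the scene stay as the last step left them, time stands still between calls to the robot, and variables do not carry over. Pictures are saved under pics/ and viewed, at most 10 in all, crops included, and the job is handed in when it is done.

```bash
mkdir -p pics; ls; cat > h.py <<'E'
import numpy as np, cv2
from plant import arm
from scipy.spatial.transform import Rotation as R
def snap(n,f):
    im=arm.capture(n); cv2.imwrite('pics/'+f+'.png',im); return im
def cam(n,st=None):
    p=arm.camera_params(n); K=np.array([[p['fx'],0,p['cx']],[0,p['fy'],p['cy']],[0,0,1]])
    if n=='wrist':
        st=st or arm.state(); T=np.eye(4); T[:3,:3]=R.from_rotvec(st['ee_rot']).as_matrix(); T[:3,3]=st['ee_pos']
        E=np.linalg.inv(T@np.array(p['tool_from_camera']))
    else: E=np.array(p['extrinsics'])
    return K,E
def ray(c,u,v):
    K,E=c; d=E[:3,:3].T@np.linalg.inv(K)@[u,v,1]; return -E[:3,:3].T@E[:3,3],d
def onz(c,u,v,z):
    o,d=ray(c,u,v); return o+d*(z-o[2])/d[2]
def proj(c,P):
    K,E=c; q=K@(E[:3,:3]@np.array(P)+E[:3,3]); return q[:2]/q[2]
def tri(c1,p1,c2,p2):
    A=[];b=[]
    for c,p in((c1,p1),(c2,p2)):
        o,d=ray(c,*p); d=d/np.linalg.norm(d); M=np.eye(3)-np.outer(d,d); A.append(M); b.append(M@o)
    x=np.linalg.lstsq(np.vstack(A),np.hstack(b),rcond=None)[0]
    return x,[np.linalg.norm(proj(c,x)-p) for c,p in((c1,p1),(c2,p2))]
E
python3 - <<'E'
from h import *
for n in('scene','side','wrist'):
    snap(n,n+'0'); c=cam(n); print(n,np.round(c[0][0,0]),np.round(-c[1][:3,:3].T@c[1][:3,3],3),np.round(c[1][2,:3],2))
print(arm.state())
E
```

```text
pics
scene 587.0 [ 0.957 -0.551  1.217] [-0.29  0.46 -0.84]
side 528.0 [0.229 1.162 0.766] [ 0.27 -0.82 -0.5 ]
wrist 367.0 [0.134 0.561 0.372] [ 0.25 -0.1  -0.96]
{'t': 0.15, 'qpos': array([ 1.06544981e+00,  2.07276975e-01,  1.54263907e+00, -4.39442222e-05,
        1.39348086e+00, -1.50529432e-01]), 'dq': array([-0.00259592, -0.00325467, -0.00462735, -0.00104691, -0.00107073,
       -0.00207769]), 'joint_efforts': array([-9.70557812e-05, -3.83511901e+01, -2.92039347e+01, -2.60605730e-04,
        6.54702380e-03, -1.04205301e-05]), 'ee_pos': array([0.19951703, 0.53864766, 0.23035626]), 'ee_rot': array([-5.54318757e-01, -3.09175257e+00,  2.70449253e-03]), 'force': array([-0.60951172,  0.37796551,  0.06149141]), 'torque': array([-0.03306061, -0.02176246,  0.05637761]), 'finger_force': 0.0, 'opening': 0.08567086632457968}
```

View pics/scene0.png

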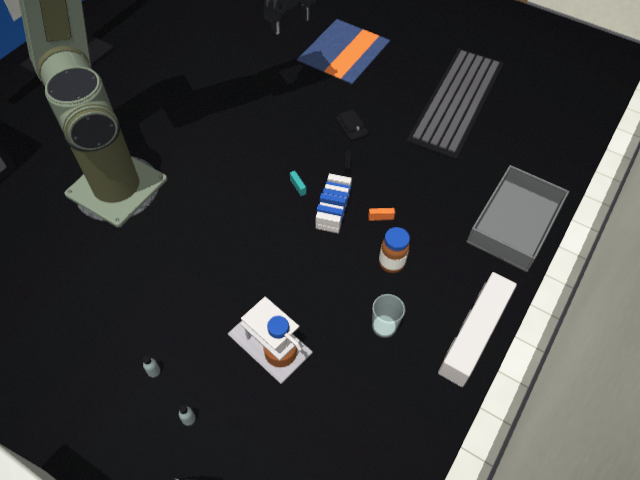

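View pics/side0.png

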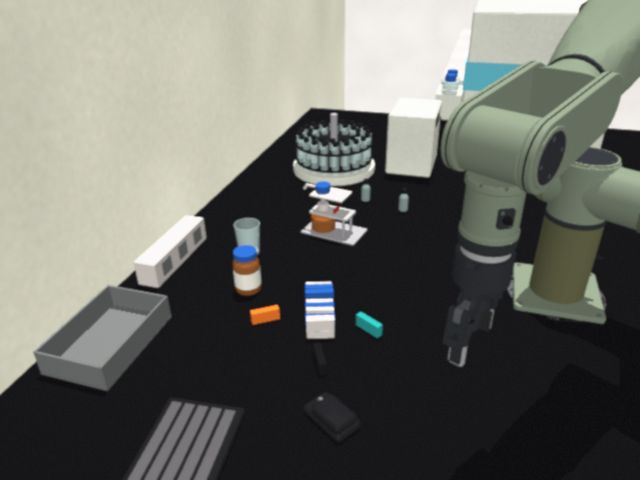

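The scene view shows the rack at about (334,203) and the dispenser at (270,340) with its cap at (278,326). The side view shows the rack at (320,310) and the cap at (322,187). Next I'll take crops and a coarse localisation.

```bash
python3 - <<'E'
from h import *
s=cv2.imread('pics/scene0.png'); d=cv2.imread('pics/side0.png')
a=cv2.resize(s[165:245,300:400],(500,400),interpolation=cv2.INTER_CUBIC)
b=cv2.resize(s[290:390,220:320],(400,400),interpolation=cv2.INTER_CUBIC)[:, :300]
cv2.imwrite('pics/crop1.png',np.hstack([a,b]))
cs,cd=cam('scene'),cam('side')
def blue(im,box):
    x0,y0,x1,y1=box; h=cv2.cvtColor(im[y0:y1,x0:x1],cv2.COLOR_BGR2HSV)
    m=cv2.inRange(h,(105,150,60),(128,255,255)); n,l,st,ce=cv2.connectedComponentsWithStats(m)
    return [(ce[i]+[x0,y0],st[i]) for i in range(1,n) if st[i,4]>15]
for nm,im,c,bx in(('scene',s,cs,(230,160,420,380)),('side',d,cd,(220,170,360,350))):
    for ce,st in blue(im,bx): print(nm,ce.round(1),st[2:],onz(c,*ce,.05)[:2].round(3),onz(c,*ce,.146)[:2].round(3))
# white rack corners, scene
h=cv2.cvtColor(s,cv2.COLOR_BGR2HSV)
m=(s.max(2)>70).astype('u1') if 0 else (s.max(2)>70).astype(np.uint8)
for nm,(x0,y0,x1,y1),z in(('rack',(308,165,362,240),.05),('disp',(220,285,320,390),0.0)):
    n,l,st,ce=cv2.connectedComponentsWithStats(m[y0:y1,x0:x1].copy()); i=1+st[1:,4].argmax()
    r=cv2.minAreaRect(np.argwhere(l==i)[:,::-1].astype(np.float32)); p=cv2.boxPoints(r)+[x0,y0]
    print(nm,p.round(1).tolist(),[onz(cs,*q,z)[:2].round(3).tolist() for q in p])
E
```

```text
scene [333.  199.7] [ 33  35 573] [0.523 0.238] [0.559 0.173]
scene [396.7 238. ] [ 25  24 471] [0.711 0.222] [0.731 0.159]
scene [277.8 326.5] [ 21  22 350] [ 0.603 -0.123] [ 0.632 -0.158]
side [322.4 187. ] [ 14  11 128] [ 0.682 -0.332] [ 0.621 -0.131]
side [243.7 253. ] [ 25  16 320] [0.763 0.112] [0.691 0.252]
side [318.8 290.9] [ 31  14 396] [0.527 0.218] [0.487 0.344]
side [319.9 304.1] [31  5 85] [0.51  0.265] [0.473 0.385]
rack [[311.6, 227.4], [325.8, 170.7], [353.1, 177.5], [338.9, 234.2]] [[0.523, 0.138], [0.458, 0.309], [0.529, 0.327], [0.589, 0.157]]
disp [[225.9, 333.2], [264.0, 292.3], [319.5, 344.0], [281.4, 384.8]] [[0.499, -0.181], [0.511, -0.05], [0.69, -0.09], [0.671, -0.214]]
```

View pics/crop1.png

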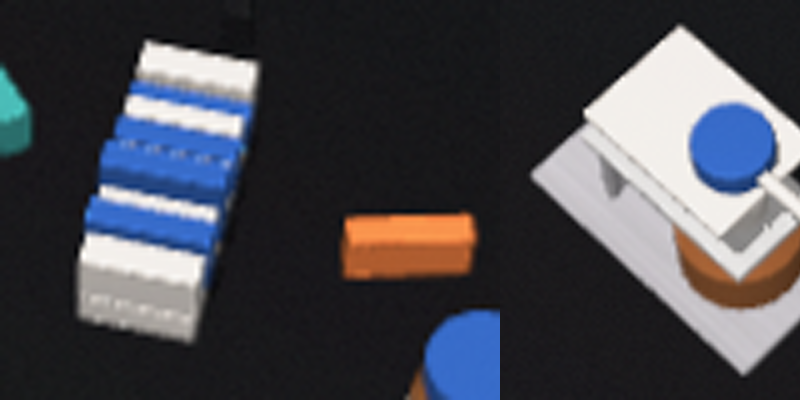

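The crop shows the four blue blocks at different heights between the rack's white walls, long axis about 15° off world x. The rack sits near (0.52, 0.235) and the cap near (0.63, -0.16). I'm moving the wrist camera over the rack.

```bash
python3 -m inch '[{"x":3.2,"y":-2.5,"az":-0.12},{"x":6.4,"y":-5,"az":-0.24},{"x":9.6,"y":-8,"az":-0.36},{"x":12.8,"y":-11,"az":-0.48},{"x":15,"y":-13.5,"az":-0.6}]' -1; python3 -m inch '[{"x":3,"y":-2.6,"az":-0.12},{"x":6,"y":-5.2,"az":-0.24},{"x":9,"y":-8,"az":-0.3},{"x":12,"y":-11,"az":-0.36},{"x":15,"y":-13.5,"az":-0.36}]'; python3 -m inch '[{"x":2},{"x":2},{"x":2}]'
python3 - <<'E'
from h import *
st=arm.state();im=snap('wrist','w1');c=cam('wrist',st)
print(st['t'],st['ee_pos'],st['ee_rot'],proj(c,[.52,.235,.05]))
E
```

```text
0.15 [0.19951703 0.53864766 0.23035626] [-5.54318757e-01 -3.09175257e+00  2.70449253e-03] [180.50615197 545.96039797]validation failed for argument at $[0]...
validation failed for argument at $[0]...
validation failed for argument at $[0]...
```

View pics/w1.png

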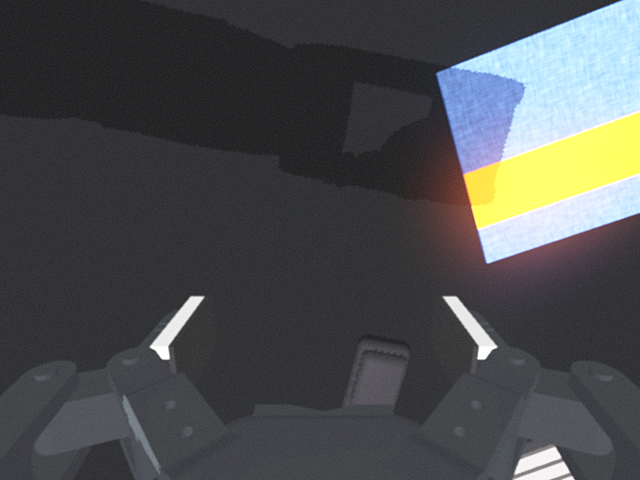

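The view shows only the notebook, since every row was refused. Each row probably needs all six keys.

```bash
python3 -m inch '[{"x":3.2,"y":-2.5,"z":0,"ax":0,"ay":0,"az":-0.12},{"x":6.4,"y":-5,"z":0,"ax":0,"ay":0,"az":-0.24},{"x":9.6,"y":-8,"z":0,"ax":0,"ay":0,"az":-0.36},{"x":12.8,"y":-11,"z":0,"ax":0,"ay":0,"az":-0.48},{"x":15,"y":-13.5,"z":0,"ax":0,"ay":0,"az":-0.6}]' -1
python3 - <<'E'
from h import *
st=arm.state();c=cam('wrist',st);T=st['ee_pos']
print(st['t'],T,st['ee_rot'],proj(c,T),[onz(c,u,v,.05)[:2]-T[:2] for u,v in((320,240),(320,100),(100,100),(540,100))])
E
```

```text
t: 0.62
ee_pos: [0.3513, 0.4026, 0.2312]
ee_rot: [1.451, 2.786, 0.0]
force: [1.0, 0.4, 0.4]
opening: 0.0852
finger_force: 0.0
0.6167 [0.3512779  0.40264794 0.23115183] [1.45141057e+00 2.78562606e+00 9.22549229e-05] [327.10826539 301.17445583] [array([ 0.01110727, -0.02392757]), array([-0.0576441 ,  0.07502751]), array([-0.20672091, -0.02904597]), array([0.0913647 , 0.17905351])]
```

```bash
python3 -m inch '[{"x":3,"y":-2.6,"z":0,"ax":0,"ay":0,"az":-0.12},{"x":6,"y":-5.2,"z":0,"ax":0,"ay":0,"az":-0.24},{"x":9,"y":-8,"z":0,"ax":0,"ay":0,"az":-0.3},{"x":12,"y":-11,"z":0,"ax":0,"ay":0,"az":-0.36},{"x":15,"y":-13.5,"z":0,"ax":0,"ay":0,"az":-0.36}]'; python3 -m inch '[{"x":2,"y":-3,"z":0,"ax":0,"ay":0,"az":0},{"x":2,"y":-3,"z":0,"ax":0,"ay":0,"az":0},{"x":2,"y":-3,"z":0,"ax":0,"ay":0,"az":0}]' >/dev/null
python3 - <<'E'
from h import *
st=arm.state();im=snap('wrist','w2');c=cam('wrist',st)
print(st['t'],st['ee_pos'],st['ee_rot'],proj(c,[.52,.235,.05]))
E
```

```text
t: 1.03
ee_pos: [0.5006, 0.2672, 0.2311]
ee_rot: [-1.923, -2.484, 0.001]
force: [-0.6, 0.3, -0.4]
opening: 0.0856
finger_force: 0.0
1.2833 [0.52065214 0.23740066 0.23081028] [-1.92425828e+00 -2.48225538e+00  9.37920416e-04] [323.42903916 214.15696584]
```

View pics/w2.png

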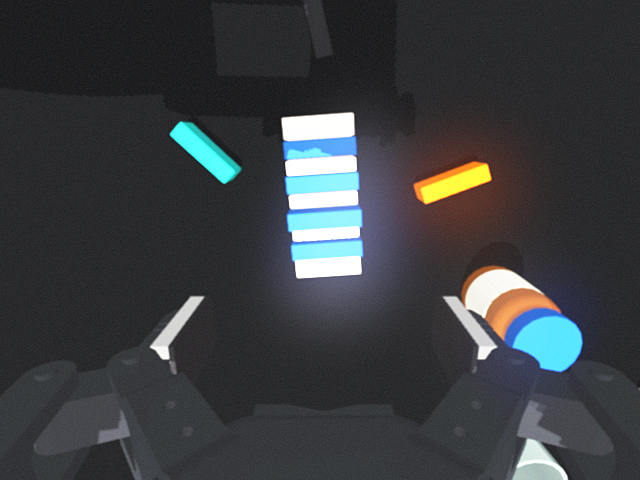

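The wrist view shows the four slots at rows 148, 183, 217 and 249, columns about 285–362. The block at row 148 is shadowed, so it looks low. I'll measure each top's apparent length on the z = 50 mm plane to tell the heights.

```bash
cat > m.py <<'E'
from h import *
def meas(f,st,box):
    im=cv2.imread(f); c=cam('wrist',st)
    x0,y0,x1,y1=box; h=cv2.cvtColor(im[y0:y1,x0:x1],cv2.COLOR_BGR2HSV)
    bl=cv2.inRange(h,(90,120,60),(128,255,255))
    n,l,s,ce=cv2.connectedComponentsWithStats(bl); out=[]
    for i in range(1,n):
        if s[i,4]<200: continue
        r=cv2.minAreaRect(np.argwhere(l==i)[:,::-1].astype(np.float32)); p=cv2.boxPoints(r)+[x0,y0]
        P=np.array([onz(c,*q,.05)[:2] for q in p]); e=[np.linalg.norm(P[0]-P[1]),np.linalg.norm(P[1]-P[2])]
        d=(P[1]-P[0]) if e[0]>e[1] else (P[2]-P[1])
        print('ctr',P.mean(0).round(4),'size',np.round(e,4),'ang',(np.degrees(np.arctan2(d[1],d[0]))%180).round(1),'px',p.mean(0).round(1))
    w=(h[...,1]<60)&(h[...,2]>150)
    n,l,s,ce=cv2.connectedComponentsWithStats(w.astype(np.uint8))
    for i in range(1,n):
        if s[i,4]<200: continue
        r=cv2.minAreaRect(np.argwhere(l==i)[:,::-1].astype(np.float32)); p=cv2.boxPoints(r)+[x0,y0]
        P=np.array([onz(c,*q,.05)[:2] for q in p]); e=[np.linalg.norm(P[0]-P[1]),np.linalg.norm(P[1]-P[2])]
        print('  wall',P.mean(0).round(4),np.round(e,4),p.mean(0).round(1))
    return im
E
python3 - <<'E'
from m import *
st=arm.state(); im=meas('pics/w2.png',st,(270,105,380,285))
cr=cv2.resize(im[105:285,270:375],(560,600),interpolation=cv2.INTER_CUBIC) 
cr=cv2.resize(im[105:285,270:375],None,fx=3.3,fy=3.3,interpolation=cv2.INTER_CUBIC); cv2.imwrite('pics/crop2.png',cr)
E
```

```text
ctr [0.501  0.2916] size [0.0631 0.0159] ang 17.8 px [319.3 147.5]
ctr [0.5106 0.2628] size [0.0654 0.0167] ang 18.5 px [321.8 183. ]
ctr [0.5206 0.2325] size [0.0683 0.0212] ang 18.0 px [324.1 218.5]
ctr [0.5298 0.2051] size [0.0665 0.0203] ang 18.9 px [326.4 249. ]
  wall [0.4955 0.308 ] [0.0604 0.0196] [317.8 126.4]
  wall [0.5058 0.2775] [0.0615 0.0145] [320.7 165.2]
  wall [0.5152 0.2493] [0.0617 0.0139] [323.1 199.2]
  wall [0.5253 0.2193] [0.0612 0.0113] [325.5 233.6]
  wall [0.5355 0.1887] [0.0619 0.0191] [327.8 266.7]
```

View pics/crop2.png

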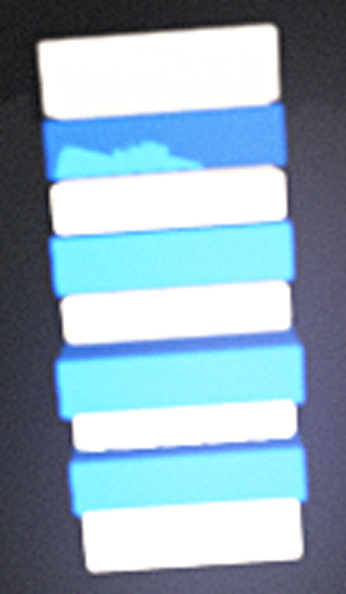

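Apparent lengths of 63.1, 65.4, 68.3 and 66.5 mm mean 22, 30, 46 and 38 mm for rows 148, 183, 217 and 249. The spacing is as expected and the row-183 block sits level with its walls. So spacer30 is at (0.5106, 0.263), long axis 18.4°. Going in.

```bash
python3 -m inch '[{"x":-1,"y":2.55,"z":0,"ax":0,"ay":0,"az":0.07},{"x":-1,"y":2.55,"z":-4,"ax":0,"ay":0,"az":0.07},{"x":-1,"y":2.55,"z":-8,"ax":0,"ay":0,"az":0.07},{"x":-1,"y":2.55,"z":-11,"ax":0,"ay":0,"az":0.07},{"x":-1,"y":2.55,"z":-11,"ax":0,"ay":0,"az":0.07}]'
python3 - <<'E'
from m import *
st=arm.state();snap('wrist','w3');c=cam('wrist',st);q=proj(c,[.5106,.263,.05]).astype(int);print(q)
meas('pics/w3.png',st,(q[0]-110,max(q[1]-120,0),q[0]+110,q[1]+120))
E
```

```text
t: 1.75
ee_pos: [0.5024, 0.2643, 0.1137]
ee_rot: [-1.822, -2.547, 0.02]
force: [-1.9, -0.1, -1.0]
opening: 0.0857
finger_force: 0.0
[339 259]
ctr [0.502  0.2913] size [0.0157 0.0609] ang 18.4 px [342. 210.]
ctr [0.5119 0.2625] size [0.0176 0.0638] ang 18.5 px [341.4 260.5]
ctr [0.5233 0.2304] size [0.0287 0.0685] ang 18.6 px [341.5 312.5]
ctr [0.5324 0.2026] size [0.0248 0.0661] ang 16.8 px [340.3 354. ]
  wall [0.4971 0.3084] [0.0205 0.0592] [344.  178.5]
  wall [0.5071 0.277 ] [0.0156 0.0598] [342.  235.7]
  wall [0.5168 0.2477] [0.0598 0.013 ] [341. 285.]
  wall [0.5277 0.2153] [0.0601 0.0049] [340.  335.5]
  wall [0.5366 0.1894] [0.0601 0.0075] [339.5 373. ]
```

View pics/w3.png

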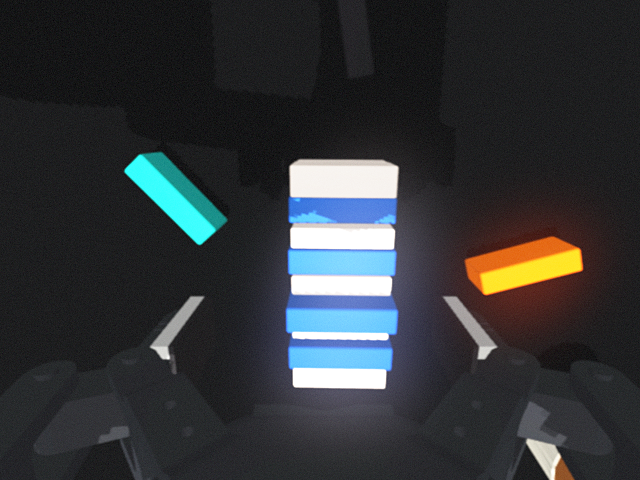

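Same answer closer in: the row-260 block reads 63.8 mm at wall height, so it's spacer30, centred at (0.5115, 0.2627). The arm may still be settling, so I'll re-read it.

```bash
python3 -m inch '[{"x":0,"y":0,"z":0,"ax":0,"ay":0,"az":0},{"x":0,"y":0,"z":0,"ax":0,"ay":0,"az":0}]'
python3 -c "
from h import *
st=arm.state();print(st['ee_pos'],R.from_rotvec(st['ee_rot']).as_matrix().round(3))"
```

```text
t: 1.97
ee_pos: [0.5115, 0.2661, 0.1242]
ee_rot: [1.828, 2.551, 0.007]
force: [0.4, 0.4, 0.0]
opening: 0.0855
finger_force: 0.0
[0.51145252 0.26607538 0.12421525] [[-0.321  0.947  0.005]
 [ 0.947  0.321  0.002]
 [ 0.     0.005 -1.   ]]
```

```bash
python3 -m inch '[{"x":0,"y":-0.3,"z":-3,"ax":0,"ay":0,"az":0},{"x":0,"y":-0.3,"z":-6,"ax":0,"ay":0,"az":0},{"x":0,"y":-0.3,"z":-8,"ax":0,"ay":0,"az":0},{"x":0,"y":-0.3,"z":-9,"ax":0,"ay":0,"az":0},{"x":0,"y":-0.3,"z":-9,"ax":0,"ay":0,"az":0}]'
python3 -m inch '[{"x":0,"y":0,"z":-1,"ax":0,"ay":0,"az":0},{"x":0,"y":0,"z":-2.2,"ax":0,"ay":0,"az":0},{"x":0,"y":0,"z":-2.2,"ax":0,"ay":0,"az":0},{"x":0,"y":0,"z":-2.2,"ax":0,"ay":0,"az":0}]'
```

```text
t: 2.38
ee_pos: [0.5095, 0.2616, 0.0309]
ee_rot: [-1.831, -2.552, 0.001]
force: [-1.4, -0.6, 0.6]
opening: 0.0854
finger_force: 0.0
t: 2.72
ee_pos: [0.5096, 0.2617, 0.0092]
ee_rot: [-1.831, -2.552, 0.001]
force: [-0.2, -0.3, -0.3]
opening: 0.0856
finger_force: 0.0
```

```bash
python3 -m inch '[{"x":0,"y":0,"z":0.3,"ax":0,"ay":0,"az":0},{"x":0,"y":0,"z":0.3,"ax":0,"ay":0,"az":0},{"x":0,"y":0,"z":0.3,"ax":0,"ay":0,"az":0},{"x":0,"y":0,"z":0.3,"ax":0,"ay":0,"az":0},{"x":0,"y":0,"z":0.3,"ax":0,"ay":0,"az":0}]' 1 40
python3 -m inch '[{"x":0,"y":0,"z":0,"ax":0,"ay":0,"az":0},{"x":0,"y":0,"z":0,"ax":0,"ay":0,"az":0},{"x":0,"y":0,"z":0,"ax":0,"ay":0,"az":0}]'
```

```text
t: 3.13
ee_pos: [0.5115, 0.2623, 0.0138]
ee_rot: [1.83, 2.551, 0.005]
force: [1.9, 0.8, 6.1]
opening: 0.0635
finger_force: 45.2
t: 3.38
ee_pos: [0.5115, 0.2623, 0.0138]
ee_rot: [1.83, 2.551, 0.005]
force: [1.4, 0.5, 4.9]
opening: 0.0631
finger_force: 45.2
```

```bash
python3 -m inch '[{"x":0,"y":0,"z":1,"ax":0,"ay":0,"az":0},{"x":0,"y":0,"z":2.5,"ax":0,"ay":0,"az":0},{"x":0,"y":0,"z":5,"ax":0,"ay":0,"az":0},{"x":0,"y":0,"z":8,"ax":0,"ay":0,"az":0},{"x":0,"y":0,"z":11,"ax":0,"ay":0,"az":0}]'
python3 -m inch '[{"x":0,"y":-3,"z":3,"ax":0,"ay":0,"az":0},{"x":0,"y":-7,"z":5,"ax":0,"ay":0,"az":0},{"x":0,"y":-11,"z":7,"ax":0,"ay":0,"az":0},{"x":0,"y":-15,"z":9,"ax":0,"ay":0,"az":0},{"x":0,"y":-19,"z":9,"ax":0,"ay":0,"az":0}]'
python3 -m inch '[{"x":0,"y":-1,"z":0,"ax":0,"ay":0,"az":-0.1},{"x":0,"y":-1,"z":0,"ax":0,"ay":0,"az":-0.2},{"x":0,"y":-1,"z":0,"ax":0,"ay":0,"az":-0.2}]'
python3 - <<'E'
from h import *
st=arm.state();im=snap('wrist','w4');c=cam('wrist',st);print(proj(c,[.63,-.158,.146]),st['qpos'])
s=snap('side','s1')
cv2.imwrite('pics/c4.png',np.hstack([im,cv2.resize(s[160:320,280:360],(240,480),interpolation=cv2.INTER_CUBIC)[:,:160]]))
E
```

```text
t: 3.8
ee_pos: [0.5078, 0.261, 0.1217]
ee_rot: [-1.83, -2.55, 0.006]
force: [1.0, -0.0, -0.7]
opening: 0.0635
finger_force: 47.9
t: 4.22
ee_pos: [0.5106, 0.0781, 0.2148]
ee_rot: [1.827, 2.551, 0.005]
force: [1.5, -0.2, 0.2]
opening: 0.0636
finger_force: 48.0
t: 4.47
ee_pos: [0.5088, 0.0678, 0.211]
ee_rot: [-2.081, -2.351, 0.002]
force: [-0.9, 0.1, -0.2]
opening: 0.0629
finger_force: 48.0
[445.59059134 547.45597496] [-3.62509524e-02  9.47490842e-02  1.71272174e+00  1.15983068e-04
  1.33614823e+00 -1.58169039e-01]
```

View pics/c4.png

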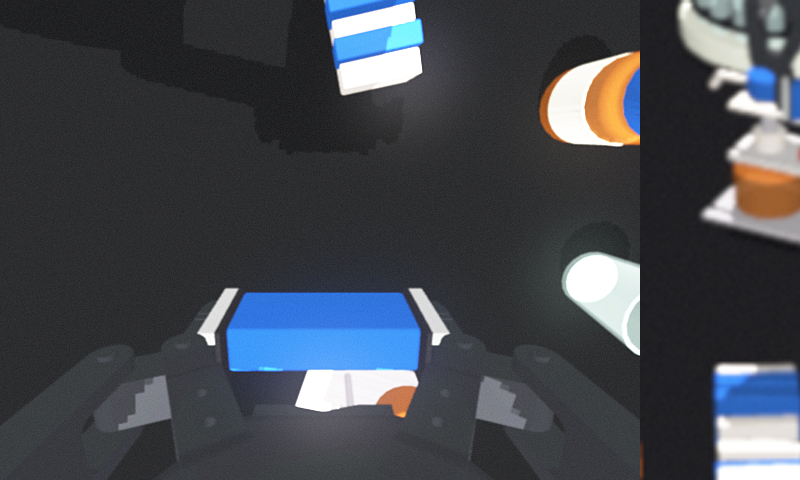

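The spacer is held across its ends at (322,330), with the dispenser partly hidden behind it. The stop bar overhangs the seat, so I have to regrasp across the thickness. I'll set it down on clear bench near (0.46, 0.06), parallel to the dispenser axis at about -11°.

```bash
python3 -m inch '[{"x":-2,"y":-0.4,"z":-3,"ax":0,"ay":0,"az":-0.11},{"x":-4,"y":-0.8,"z":-6,"ax":0,"ay":0,"az":-0.21},{"x":-4.9,"y":-0.8,"z":-10,"ax":0,"ay":0,"az":-0.31},{"x":-4.9,"y":-0.8,"z":-14,"ax":0,"ay":0,"az":-0.31},{"x":-4.9,"y":-0.8,"z":-17,"ax":0,"ay":0,"az":-0.31}]'
python3 -m inch '[{"x":0,"y":0,"z":-1.5,"ax":0,"ay":0,"az":0},{"x":0,"y":0,"z":-2.5,"ax":0,"ay":0,"az":0},{"x":0,"y":0,"z":-3,"ax":0,"ay":0,"az":0},{"x":0,"y":0,"z":-3.2,"ax":0,"ay":0,"az":0},{"x":0,"y":0,"z":-3.2,"ax":0,"ay":0,"az":0}]'
python3 -m inch '[{"x":0,"y":0,"z":0,"ax":0,"ay":0,"az":0}]'
```

```text
t: 4.98
ee_pos: [0.4577, 0.062, 0.0386]
ee_rot: [-2.41, -2.011, 0.005]
force: [0.0, -0.1, -0.9]
opening: 0.0635
finger_force: 48.0
t: 5.4
ee_pos: [0.4616, 0.0613, 0.0101]
ee_rot: [2.414, 2.009, 0.001]
force: [0.6, 0.2, -0.6]
opening: 0.0634
finger_force: 48.0
t: 5.48
ee_pos: [0.4622, 0.0611, 0.0108]
ee_rot: [2.414, 2.008, 0.003]
force: [0.1, 0.2, -0.6]
opening: 0.0632
finger_force: 48.0
```

```bash
python3 -m inch '[{"x":0,"y":0,"z":-0.4,"ax":0,"ay":0,"az":0},{"x":0,"y":0,"z":-0.8,"ax":0,"ay":0,"az":0},{"x":0,"y":0,"z":-1.2,"ax":0,"ay":0,"az":0},{"x":0,"y":0,"z":-1.2,"ax":0,"ay":0,"az":0}]'
python3 -m inch '[{"x":0,"y":0,"z":-0.1,"ax":0,"ay":0,"az":0},{"x":0,"y":0,"z":-0.2,"ax":0,"ay":0,"az":0},{"x":0,"y":0,"z":-0.2,"ax":0,"ay":0,"az":0}]'
```

```text
t: 5.82
ee_pos: [0.4601, 0.061, -0.003]
ee_rot: [-2.416, -2.007, 0.001]
force: [-0.5, -0.1, -0.6]
opening: 0.0634
finger_force: 48.0
t: 6.07
ee_pos: [0.4607, 0.061, -0.0045]
ee_rot: [-2.416, -2.008, 0.0]
force: [0.1, -0.3, -0.2]
opening: 0.0631
finger_force: 48.0
```

```bash
for i in 1 2 3; do python3 -m inch '[{"x":0,"y":0,"z":-0.1,"ax":0,"ay":0,"az":0},{"x":0,"y":0,"z":-0.1,"ax":0,"ay":0,"az":0}]' | grep -E "ee_pos|force"; done
```

```text
ee_pos: [0.4607, 0.061, -0.0055]
force: [-0.1, 0.2, -0.3]
finger_force: 48.0
ee_pos: [0.4609, 0.061, -0.0058]
force: [-2.1, -1.1, 5.1]
finger_force: 51.5
ee_pos: [0.461, 0.061, -0.0058]
force: [-5.7, -0.5, 14.5]
finger_force: 56.7
```

Contact at 14 N. I'll release, rise, turn 90° and move up towards the dispenser.

```bash
python3 -m inch '[{"x":0,"y":0,"z":0.1,"ax":0,"ay":0,"az":0},{"x":0,"y":0,"z":0.1,"ax":0,"ay":0,"az":0},{"x":0,"y":0,"z":0.1,"ax":0,"ay":0,"az":0},{"x":0,"y":0,"z":0.1,"ax":0,"ay":0,"az":0},{"x":0,"y":0,"z":0.1,"ax":0,"ay":0,"az":0}]' -1
python3 -m inch '[{"x":0,"y":0,"z":2,"ax":0,"ay":0,"az":0},{"x":0,"y":0,"z":6,"ax":0,"ay":0,"az":0},{"x":0,"y":0,"z":10,"ax":0,"ay":0,"az":0},{"x":0,"y":0,"z":14,"ax":0,"ay":0,"az":0.12},{"x":0,"y":0,"z":18,"ax":0,"ay":0,"az":0.24}]'
python3 -m inch '[{"x":1,"y":-3,"z":2,"ax":0,"ay":0,"az":0.12},{"x":2,"y":-6,"z":4,"ax":0,"ay":0,"az":0.24},{"x":3,"y":-9,"z":6,"ax":0,"ay":0,"az":0.36},{"x":4,"y":-12,"z":8,"ax":0,"ay":0,"az":0.48},{"x":5,"y":-15,"z":8,"ax":0,"ay":0,"az":0.6}]'
python3 -m inch '[{"x":1,"y":-1,"z":0,"ax":0,"ay":0,"az":0.12},{"x":2,"y":-2,"z":0,"ax":0,"ay":0,"az":0.24},{"x":3,"y":-3,"z":0,"ax":0,"ay":0,"az":0.36},{"x":4,"y":-4,"z":0,"ax":0,"ay":0,"az":0.48},{"x":5,"y":-5,"z":0,"ax":0,"ay":0,"az":0.6}]'
python3 -m inch '[{"x":0,"y":0,"z":0,"ax":0,"ay":0,"az":0.12},{"x":0,"y":0,"z":0,"ax":0,"ay":0,"az":0.12},{"x":0,"y":0,"z":0,"ax":0,"ay":0,"az":0.12}]'
python3 - <<'E'
from h import *
st=arm.state();im=snap('wrist','w5');c=cam('wrist',st);print(proj(c,[.63,-.158,.146]),st['ee_pos'])
s=snap('scene','sc2')
cv2.imwrite('pics/c5.png',np.hstack([im,cv2.resize(s[180:300,250:290],(160,480),interpolation=cv2.INTER_CUBIC)]))
E
```

```text
t: 6.98
ee_pos: [0.4606, 0.061, -0.0066]
ee_rot: [-2.416, -2.008, 0.0]
force: [0.3, -0.8, 0.3]
opening: 0.0856
finger_force: 0.0
t: 7.4
ee_pos: [0.4601, 0.0611, 0.1751]
ee_rot: [-2.151, -2.288, 0.001]
force: [0.6, -0.4, 0.1]
opening: 0.0854
finger_force: 0.0
t: 7.82
ee_pos: [0.5136, -0.0912, 0.2586]
ee_rot: [1.375, 2.815, 0.002]
force: [0.7, 0.4, 0.2]
opening: 0.0858
finger_force: 0.0
t: 8.23
ee_pos: [0.5609, -0.1396, 0.253]
ee_rot: [-0.484, -3.103, -0.0]
force: [1.1, -0.2, 0.2]
opening: 0.0851
finger_force: 0.0
t: 8.48
ee_pos: [0.5605, -0.1389, 0.253]
ee_rot: [-0.31, -3.125, -0.001]
force: [-0.5, -0.7, 0.2]
opening: 0.0852
finger_force: 0.0
[319.0154735 327.972959 ] [ 0.56046427 -0.13888255  0.25296594]
```

View pics/c5.png

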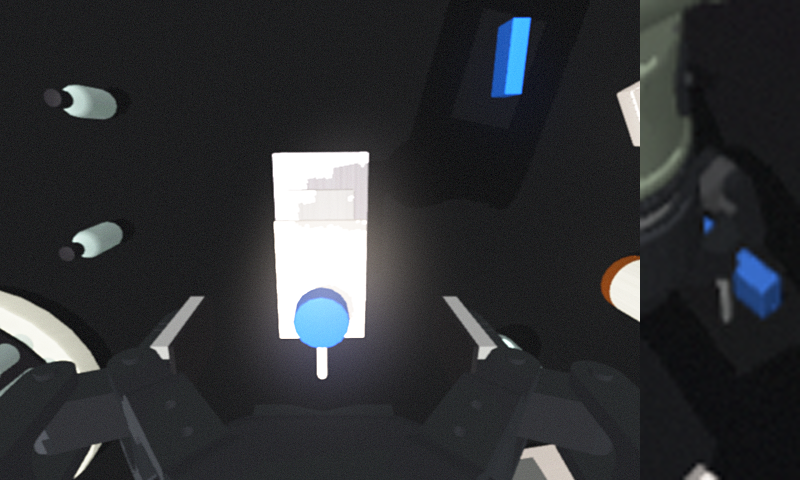

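The wrist view shows the stop bar's front edge at row ~221 (columns 275–368), the cap top at (321,317), the nozzle pointing down the image and the spacer at (511,57). I'll measure these.

```bash
python3 - <<'E'
from h import *
st=arm.state();im=cv2.imread('pics/w5.png');c=cam('wrist',st)
g=im.astype(int).min(2)
print('col 330',g[145:235:2,330].tolist()); print('col 290',g[145:235:2,290].tolist())
# bar side edges & dispenser axis
for r in(240,260,280):
    x=np.where(g[r,250:400]>120)[0]+250; print(r,[onz(c,u,r,.124)[:2].round(4).tolist() for u in(x[0]-.5,x[-1]+.5)],x[0],x[-1])
for r in(158,165,210):
    x=np.where(g[r,250:400]>60)[0]+250; print(r,x[0],x[-1],[onz(c,u,r,z)[:2].round(4).tolist() for z in (0,.068) for u in(x[0]-.5,x[-1]+.5)])
h=cv2.cvtColor(im,cv2.COLOR_BGR2HSV)
m=cv2.inRange(h,(90,120,150),(128,255,255)); 
for nm,(x0,y0,x1,y1),z in(('cap',(280,270,360,360),.146),('spacer',(480,10,545,110),.03)):
    k=m[y0:y1,x0:x1].copy(); 
    cs,_=cv2.findContours(k,cv2.RETR_EXTERNAL,cv2.CHAIN_APPROX_NONE); q=max(cs,key=cv2.contourArea)
    if nm=='cap': (u,v),rr=cv2.minEnclosingCircle(q); print(nm,u+x0,v+y0,rr,onz(c,u+x0,v+y0,z))
    else:
        p=cv2.boxPoints(cv2.minAreaRect(q))+[x0,y0]; P=np.array([onz(c,*w,z)[:2] for w in p]); print(nm,P.round(4).tolist(),P.mean(0))
v=h[...,2]; print('cap col V',h[280:345:3,321].tolist())
print(h[55,485:540:3].tolist())
E
```

```text
col 330 [40, 45, 46, 75, 255, 255, 255, 255, 255, 255, 255, 255, 255, 255, 255, 255, 255, 221, 222, 223, 221, 221, 204, 235, 237, 235, 236, 237, 237, 236, 238, 235, 237, 235, 238, 236, 241, 225, 237, 244, 255, 255, 255, 255, 255]
col 290 [32, 34, 35, 42, 255, 255, 255, 255, 255, 255, 255, 255, 255, 255, 255, 255, 255, 255, 255, 255, 255, 255, 251, 255, 255, 255, 255, 255, 255, 255, 255, 255, 255, 255, 255, 255, 255, 255, 253, 255, 255, 255, 255, 255, 255]
240 [[0.5616, -0.1797], [0.5756, -0.1096]] 274 366
260 [[0.5776, -0.1827], [0.5917, -0.1123]] 275 366
280 [[0.5941, -0.1858], [0.6082, -0.115]] 276 366
158 271 369 [[0.5053, -0.1861], [0.5257, -0.0838], [0.503, -0.1759], [0.5199, -0.0912]]
165 272 369 [[0.5125, -0.1867], [0.5329, -0.085], [0.509, -0.1764], [0.5259, -0.0922]]
210 274 393 [[0.5602, -0.1959], [0.5859, -0.0671], [0.5484, -0.184], [0.5698, -0.0774]]
cap 319.9280586242676 321.9496421813965 28.513010025024414 [ 0.62543571 -0.15603261  0.146     ]
spacer [[0.4892, 0.0323], [0.4226, 0.0461], [0.4309, 0.0725], [0.4981, 0.0602]] [0.46018157 0.05278096]
cap col V [[0, 0, 255], [0, 0, 255], [13, 9, 254], [115, 83, 194], [114, 87, 202], [116, 89, 201], [102, 105, 255], [100, 111, 255], [100, 111, 255], [101, 116, 255], [101, 120, 255], [101, 117, 255], [100, 119, 255], [100, 123, 255], [102, 126, 255], [102, 132, 255], [101, 133, 255], [102, 136, 255], [101, 141, 255], [102, 145, 255], [102, 141, 255], [102, 148, 255]]
[[124, 47, 38], [116, 55, 37], [114, 64, 40], [117, 130, 63], [108, 211, 187], [109, 210, 186], [109, 209, 183], [110, 206, 182], [104, 193, 255], [101, 185, 255], [101, 191, 255], [100, 185, 255], [101, 189, 255], [101, 188, 255], [113, 134, 55], [120, 36, 35], [132, 38, 34], [131, 123, 29], [101, 85, 24]]
```

```bash
python3 - <<'E'
from h import *
st=arm.state();im=cv2.imread('pics/w5.png');c=cam('wrist',st);g=im.astype(int).min(2)
L=[];Q=[]
for r in range(228,325,2):
    x=np.where(g[r,250:400]>120)[0]+250
    L.append(onz(c,x[0]-.5,r,.124)[:2]);Q.append(onz(c,x[-1]+.5,r,.124)[:2])
for P in(L,Q):
    vx,vy,x,y=cv2.fitLine(np.array(P,np.float32),cv2.DIST_HUBER,0,1e-4,1e-4).ravel(); print(np.degrees(np.arctan2(vy,vx)),x,y,P[0],P[-1])
for u in(300,321,340): print(u,[onz(c,u,219,.118)[:2].round(4),onz(c,u,223.5,.124)[:2].round(4)], g[212:228,u].tolist())
F=np.array([onz(c,u,145+np.argmax(g[145:165,u]>130)-.5,0)[:2] for u in range(280,362,4)],np.float32); vx,vy,x,y=cv2.fitLine(F,cv2.DIST_HUBER,0,1e-4,1e-4).ravel(); print('plate front',np.degrees(np.arctan2(vy,vx)),x,y)
print(st['qpos'].round(2), c[1][:3,:3].T@-c[1][:3,3])
cr=cv2.resize(np.clip((im[140:240,260:380].astype(int)-180)*3.4,0,255).astype(np.uint8),None,fx=5,fy=5); cv2.imwrite('pics/c6.png',cr)
E
```

```text
-10.758317 0.6005938 -0.1870214 [ 0.55218454 -0.17824399] [ 0.63222103 -0.19317821]
-10.42739 0.605357 -0.1148038 [ 0.56623197 -0.10803625] [ 0.64624828 -0.12305613]
300 [array([ 0.5507, -0.1569]), array([ 0.5529, -0.157 ])] [235, 234, 236, 236, 236, 236, 237, 231, 216, 233, 240, 243, 242, 250, 255, 255]
321 [array([ 0.5539, -0.1409]), array([ 0.556 , -0.1413])] [238, 239, 239, 239, 239, 238, 238, 231, 222, 239, 243, 244, 243, 245, 255, 255]
340 [array([ 0.5568, -0.1265]), array([ 0.5588, -0.1272])] [239, 239, 238, 240, 239, 240, 238, 226, 224, 241, 245, 242, 244, 244, 244, 253]
plate front 78.68379 0.50936997 -0.13155518
[-0.39  0.2   1.51  0.    1.44 -1.77] [ 0.49193469 -0.12686415  0.39510396]
```

View pics/c6.png

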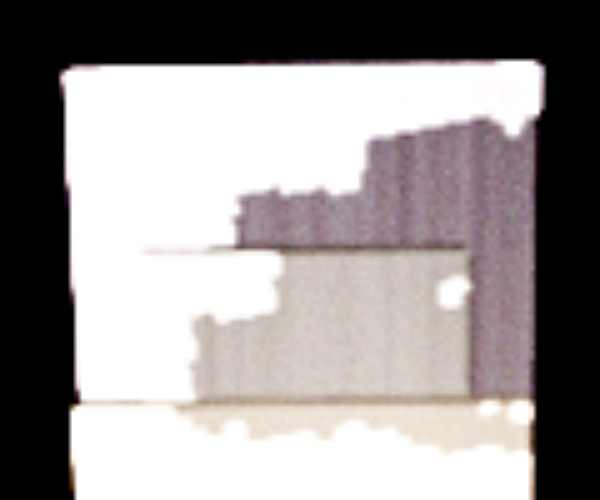

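The contrast crop shows the ledge's front edge at row ~189.6, its side at column 353.6 and the bar's lower edge at row 220.4. Fits give an axis of -10.7° and a ledge origin of about (0.553, -0.1415). The cap is 74 mm inward and the foot-plate front 119 mm from the axis (120 stated), so this is consistent. Now the regrasp, 21 mm outward of the spacer's centre.

```bash
python3 - <<'E'
from h import *
st=arm.state();c=cam('wrist',st);e=np.array([.9826,-.1857]);n=np.array([.1857,.9826])
b=onz(c,321,220.4,.118)[:2];o=np.array([.5532,-.1415]);print('bar',b,(b-o)@e)
f=onz(c,330,189.6,.068)[:2];r=onz(c,353.6,205,.068)[:2];print('front e',(f-o)@e,'side n',(r-o)@n)
E
python3 -m inch '[{"x":-2.3,"y":3.4,"z":0,"ax":0,"ay":0,"az":0.01},{"x":-4.6,"y":6.8,"z":0,"ax":0,"ay":0,"az":0.01},{"x":-6.9,"y":10.2,"z":-1,"ax":0,"ay":0,"az":0.01},{"x":-9.2,"y":13.6,"z":-2,"ax":0,"ay":0,"az":0.01},{"x":-11.5,"y":17,"z":-4,"ax":0,"ay":0,"az":0.01}]'
python3 -m inch '[{"x":-0.5,"y":3.4,"z":-2,"ax":0,"ay":0,"az":0},{"x":-0.5,"y":3.4,"z":-5,"ax":0,"ay":0,"az":0},{"x":-0.5,"y":3.4,"z":-8,"ax":0,"ay":0,"az":0},{"x":-0.5,"y":3.4,"z":-8,"ax":0,"ay":0,"az":0},{"x":-0.5,"y":3.4,"z":-8,"ax":0,"ay":0,"az":0}]'
python3 - <<'E'
from h import *
st=arm.state();im=snap('wrist','w7');c=cam('wrist',st);print(st['ee_pos'],st['ee_rot'])
h=cv2.cvtColor(im,cv2.COLOR_BGR2HSV);u,v=proj(c,[.461,.061,.03]).astype(int);print(u,v)
m=cv2.inRange(h,(95,120,40),(128,255,255));x0,y0=u-110,max(v-130,0)
cs,_=cv2.findContours(m[y0:v+130,x0:u+110].copy(),cv2.RETR_EXTERNAL,cv2.CHAIN_APPROX_NONE);q=max(cs,key=cv2.contourArea)
p=cv2.boxPoints(cv2.minAreaRect(q))+[x0,y0]; print(p.round().tolist());P=np.array([onz(c,*w,.03)[:2] for w in p]);print(P.round(4).tolist(),P.mean(0))
E
```

```text
bar [ 0.55497697 -0.14115445] 0.0016818789688462514
front e -0.014780905527390698 side n 0.029864037877553873
t: 9.0
ee_pos: [0.448, 0.0287, 0.2172]
ee_rot: [0.292, 3.124, 0.0]
force: [-0.1, 0.9, 0.1]
opening: 0.0852
finger_force: 0.0
t: 9.42
ee_pos: [0.4416, 0.0616, 0.1348]
ee_rot: [-0.29, -3.124, 0.0]
force: [0.5, -0.4, 0.4]
opening: 0.0854
finger_force: 0.0
[0.44156659 0.06162353 0.13480567] [-2.90021320e-01 -3.12403547e+00  2.16634438e-04]
330 263
[[292.0, 306.0], [318.0, 206.0], [385.0, 223.0], [359.0, 323.0]]
[[0.4885, 0.0275], [0.4185, 0.06], [0.4388, 0.1034], [0.5113, 0.074]] [0.46428258 0.06621975]
```

View pics/w7.png

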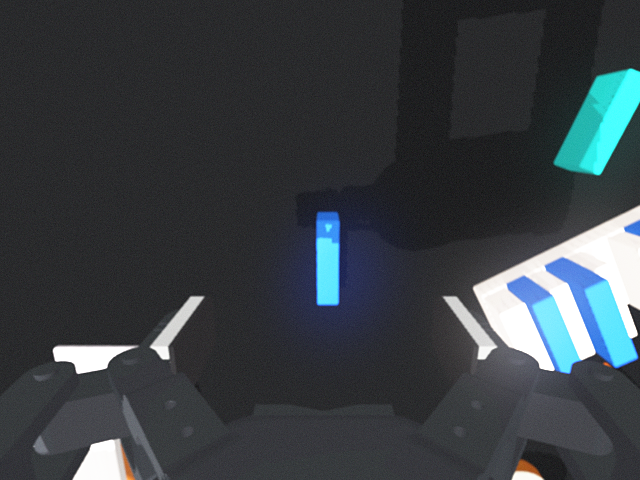

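The spacer stands upright and aligned: columns 317–339, bottom of the picture (inner) end at row 305, outer end about row 222.

```bash
python3 - <<'E'
from h import *
c=cam('wrist');st=arm.state();T=st['ee_pos'][:2];print(T)
im=cv2.imread('pics/w7.png');print(im[208:250:2,320,0].tolist(),im[208:250:2,320,1].tolist())
a=onz(c,328,304.8,.03)[:2];b=onz(c,328,222,.03)[:2];print(a,b,np.linalg.norm(a-b),np.degrees(np.arctan2(*(a-b)[::-1])))
g=onz(c,328,212,0)[:2];print('bottom outer',g)
w=[onz(c,u,270,.03)[:2] for u in(316.8,339.5)];print(w,(sum(w)/2))
E
```

```text
[0.44356099 0.06121288]
[43, 58, 169, 210, 213, 211, 238, 248, 249, 249, 248, 248, 248, 248, 251, 255, 255, 255, 255, 255, 255] [28, 39, 81, 99, 110, 106, 127, 148, 149, 148, 147, 153, 151, 150, 155, 225, 240, 238, 240, 238, 239]
[0.49567021 0.05309716] [0.4336617  0.06454328] 0.06305607552980884 -10.45847278256852
bottom outer [0.43297    0.06505376]
[array([0.46712434, 0.0501554 ]), array([0.47015168, 0.06623837])] [0.46863801 0.05819688]
```

```bash
python3 -m inch '[{"x":-0.15,"y":0.2,"z":-3,"ax":0,"ay":0,"az":0},{"x":-0.15,"y":0.2,"z":-6,"ax":0,"ay":0,"az":0},{"x":-0.15,"y":0.2,"z":-9,"ax":0,"ay":0,"az":0},{"x":-0.15,"y":0.2,"z":-11,"ax":0,"ay":0,"az":0},{"x":-0.15,"y":0.2,"z":-11,"ax":0,"ay":0,"az":0}]'
python3 -m inch '[{"x":0,"y":0,"z":-1,"ax":0,"ay":0,"az":0},{"x":0,"y":0,"z":-1.5,"ax":0,"ay":0,"az":0},{"x":0,"y":0,"z":-1.5,"ax":0,"ay":0,"az":0},{"x":0,"y":0,"z":-1.5,"ax":0,"ay":0,"az":0}]'
```

```text
t: 9.88
ee_pos: [0.4405, 0.0627, 0.0242]
ee_rot: [-0.292, -3.123, 0.0]
force: [-0.8, -0.4, -0.5]
opening: 0.0855
finger_force: 0.0
t: 10.22
ee_pos: [0.4432, 0.063, 0.012]
ee_rot: [0.29, 3.126, 0.0]
force: [-0.7, -0.6, -0.1]
opening: 0.0853
finger_force: 0.0
```

```bash
python3 -m inch '[{"x":-0.1,"y":0,"z":-0.4,"ax":0,"ay":0,"az":0},{"x":-0.1,"y":0,"z":-0.7,"ax":0,"ay":0,"az":0},{"x":-0.1,"y":0,"z":-0.7,"ax":0,"ay":0,"az":0},{"x":-0.1,"y":0,"z":-0.7,"ax":0,"ay":0,"az":0}]'
python3 -m inch '[{"x":0,"y":0,"z":0,"ax":0,"ay":0,"az":0},{"x":0,"y":0,"z":0,"ax":0,"ay":0,"az":0},{"x":0,"y":0,"z":0,"ax":0,"ay":0,"az":0},{"x":0,"y":0,"z":0,"ax":0,"ay":0,"az":0},{"x":0,"y":0,"z":0,"ax":0,"ay":0,"az":0}]' 1 40
python3 -m inch '[{"x":0,"y":0,"z":0,"ax":0,"ay":0,"az":0},{"x":0,"y":0,"z":0,"ax":0,"ay":0,"az":0},{"x":0,"y":0,"z":0,"ax":0,"ay":0,"az":0},{"x":0,"y":0,"z":0,"ax":0,"ay":0,"az":0},{"x":0,"y":0,"z":0,"ax":0,"ay":0,"az":0}]'
```

```text
t: 10.55
ee_pos: [0.4407, 0.0632, 0.0038]
ee_rot: [-0.29, -3.128, 0.0]
force: [-0.9, 0.2, 0.7]
opening: 0.0852
finger_force: 0.0
t: 10.97
ee_pos: [0.4409, 0.0632, 0.0039]
ee_rot: [0.29, 3.128, -0.0]
force: [0.4, -0.3, 0.6]
opening: 0.0254
finger_force: 0.0
t: 11.38
ee_pos: [0.4411, 0.0632, 0.004]
ee_rot: [0.29, 3.128, 0.0]
force: [0.2, 0.5, 2.3]
opening: 0.0153
finger_force: 39.1
```

Gripped at 39 N with the opening at 15.3 mm. I'll lift and go in front of the ledge.

```bash
python3 -m inch '[{"x":0,"y":0,"z":2,"ax":0,"ay":0,"az":0},{"x":0,"y":0,"z":5,"ax":0,"ay":0,"az":0},{"x":0,"y":-2,"z":8,"ax":0,"ay":0,"az":0},{"x":0,"y":-5,"z":10,"ax":0,"ay":0,"az":0},{"x":0,"y":-9,"z":10,"ax":0,"ay":0,"az":0}]'
python3 -m inch '[{"x":0.2,"y":-3,"z":0,"ax":0,"ay":0,"az":0},{"x":0.5,"y":-6,"z":0,"ax":0,"ay":0,"az":0},{"x":0.5,"y":-9,"z":0,"ax":0,"ay":0,"az":0},{"x":0.5,"y":-9.6,"z":0,"ax":0,"ay":0,"az":0},{"x":0.5,"y":-9.6,"z":0,"ax":0,"ay":0,"az":0}]'
python3 -m inch '[{"x":0,"y":0,"z":-1,"ax":0,"ay":0,"az":0},{"x":0,"y":0,"z":-2,"ax":0,"ay":0,"az":0},{"x":0,"y":0,"z":-2,"ax":0,"ay":0,"az":0},{"x":0,"y":0,"z":-2,"ax":0,"ay":0,"az":0},{"x":0,"y":0,"z":-2,"ax":0,"ay":0,"az":0}]'
python3 - <<'E'
from h import *
st=arm.state();im=snap('wrist','w8');c=cam('wrist',st);T=st['ee_pos'];print(T,st['ee_rot'],T[:2]-[.5321,-.1375])
h=cv2.cvtColor(im,cv2.COLOR_BGR2HSV);m=cv2.inRange(h,(95,120,60),(128,255,255))
for e in (-.012,.04): print(proj(c,T+[e*.98,-e*.19,.026]))
for r in range(250,420,6):
    x=np.where(m[r,200:440])[0]; print(r,(x[0]+200,x[-1]+200) if len(x) else None,end=' ')
E
```

```text
t: 11.8
ee_pos: [0.4443, -0.0271, 0.1083]
ee_rot: [0.283, 3.119, -0.001]
force: [2.0, -0.4, -0.8]
opening: 0.0154
finger_force: 39.0
t: 12.22
ee_pos: [0.4457, -0.1245, 0.1037]
ee_rot: [-0.296, -3.127, 0.0]
force: [0.0, 0.4, -0.4]
opening: 0.0154
finger_force: 39.1
t: 12.63
ee_pos: [0.4455, -0.1217, 0.0833]
ee_rot: [-0.287, -3.127, -0.001]
force: [0.8, 0.4, -1.0]
opening: 0.0154
finger_force: 39.1
[ 0.44548784 -0.12165315  0.08326151] [-2.87225805e-01 -3.12718090e+00 -9.33563452e-04] [-0.08661216  0.01584685]
[328.96031153 306.31782092]
[327.33471568 429.42193617]
250 None 256 None 262 None 268 None 274 None 280 (np.int64(304), np.int64(342)) 286 (np.int64(304), np.int64(304)) 292 None 298 None 304 (np.int64(302), np.int64(302)) 310 None 316 None 322 None 328 None 334 None 340 None 346 None 352 None 358 None 364 None 370 None 376 None 382 None 388 None 394 None 400 None 406 None 412 None 418 None
```

View pics/w8.png

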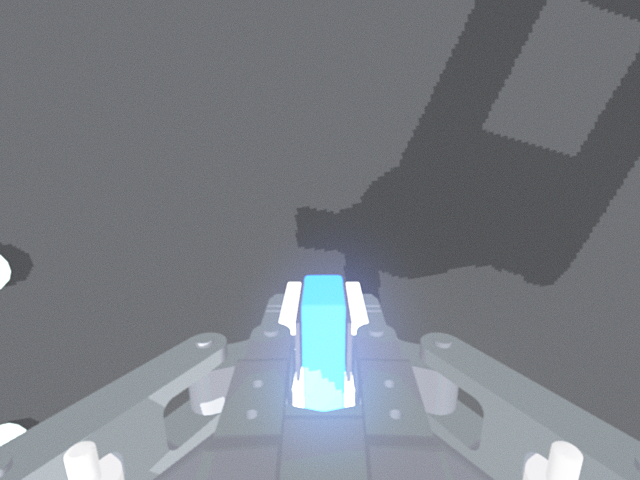

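The spacer is held straight between the pads (columns 302–344, top end at row 277). I've now used up the viewing allowance (in fact slightly exceeded it), so I'll continue on numbers. Sliding in above the ledge with about 10 mm clearance, top and bottom.

```bash
python3 -m inch '[{"x":1.6,"y":-0.3,"z":0,"ax":0,"ay":0,"az":0},{"x":3.2,"y":-0.6,"z":0,"ax":0,"ay":0,"az":0},{"x":4.8,"y":-0.9,"z":0,"ax":0,"ay":0,"az":0},{"x":5.5,"y":-1,"z":0,"ax":0,"ay":0,"az":0},{"x":5.5,"y":-1,"z":0,"ax":0,"ay":0,"az":0}]'
python3 -m inch '[{"x":1,"y":-0.2,"z":0,"ax":0,"ay":0,"az":0},{"x":2,"y":-0.4,"z":0,"ax":0,"ay":0,"az":0},{"x":2,"y":-0.4,"z":0,"ax":0,"ay":0,"az":0},{"x":2,"y":-0.4,"z":0,"ax":0,"ay":0,"az":0},{"x":2,"y":-0.4,"z":0,"ax":0,"ay":0,"az":0}]'
python3 - <<'E'
from h import *
e=np.array([.9826,-.1857]);n=np.array([.1857,.9826]);g=np.array([.5532,-.1415])-.022*e
T=arm.state()['ee_pos'];print(T,(g-T[:2])@e,(g-T[:2])@n)
E
```

```text
t: 13.1
ee_pos: [0.5027, -0.1331, 0.0846]
ee_rot: [0.288, 3.126, -0.001]
force: [-0.2, 0.1, -1.0]
opening: 0.0155
finger_force: 39.1
t: 13.52
ee_pos: [0.5197, -0.1364, 0.0836]
ee_rot: [-0.289, -3.127, -0.001]
force: [-0.4, -0.3, -1.1]
opening: 0.0152
finger_force: 39.1
[ 0.51967281 -0.13635466  0.08356336] 0.011899587200883991 0.0011701909054321986
```

```bash
python3 -m inch '[{"x":0,"y":0.1,"z":-0.4,"ax":0,"ay":0,"az":0},{"x":0,"y":0.1,"z":-0.8,"ax":0,"ay":0,"az":0},{"x":0,"y":0.1,"z":-0.9,"ax":0,"ay":0,"az":0},{"x":0,"y":0.1,"z":-0.9,"ax":0,"ay":0,"az":0}]' | grep -E "ee_pos|force"
for i in 1 2 3; do python3 -m inch '[{"x":0,"y":0,"z":-0.1,"ax":0,"ay":0,"az":0},{"x":0,"y":0,"z":-0.1,"ax":0,"ay":0,"az":0}]' | grep -E "ee_pos|force:"; done
```

```text
ee_pos: [0.5199, -0.1355, 0.074]
force: [-0.0, -0.1, -0.9]
finger_force: 39.1
ee_pos: [0.5207, -0.1358, 0.0737]
force: [-0.5, -0.1, -1.4]
finger_force: 39.1
ee_pos: [0.5209, -0.1358, 0.0728]
force: [-0.0, -0.3, -0.5]
finger_force: 39.1
ee_pos: [0.5211, -0.1359, 0.072]
force: [-1.1, 0.1, -0.6]
finger_force: 39.2
```

```bash
for i in 1 2; do python3 -m inch '[{"x":0,"y":0,"z":-0.1,"ax":0,"ay":0,"az":0},{"x":0,"y":0,"z":-0.1,"ax":0,"ay":0,"az":0}]' | grep -E "ee_pos|force:"; done
```

```text
ee_pos: [0.5211, -0.1359, 0.0719]
force: [-3.3, 0.4, 7.0]
finger_force: 40.1
ee_pos: [0.521, -0.1359, 0.0719]
force: [-4.9, 1.1, 12.8]
finger_force: 40.9
```

On the ledge at the expected height. I'll ease off and slide inward to the backstop.

```bash
python3 -m inch '[{"x":0,"y":0,"z":0.15,"ax":0,"ay":0,"az":0},{"x":0.4,"y":-0.07,"z":0.15,"ax":0,"ay":0,"az":0},{"x":0.7,"y":-0.13,"z":0.15,"ax":0,"ay":0,"az":0},{"x":0.7,"y":-0.13,"z":0.15,"ax":0,"ay":0,"az":0}]' | grep -E "ee_pos|force:"
for i in 1 2 3; do python3 -m inch '[{"x":0.1,"y":-0.02,"z":0,"ax":0,"ay":0,"az":0},{"x":0.1,"y":-0.02,"z":0,"ax":0,"ay":0,"az":0}]' | grep -E "ee_pos|force:"; done
```

```text
ee_pos: [0.5285, -0.1374, 0.072]
force: [-2.8, 0.6, 6.2]
finger_force: 40.0
ee_pos: [0.5285, -0.1374, 0.072]
force: [-5.2, 1.5, 8.3]
finger_force: 40.3
ee_pos: [0.5295, -0.1375, 0.072]
force: [-3.3, 1.0, 7.6]
finger_force: 40.2
ee_pos: [0.5306, -0.1378, 0.072]
force: [-3.7, 0.9, 7.4]
finger_force: 40.2
```

```bash
for i in 1 2 3; do python3 -m inch '[{"x":0.1,"y":-0.02,"z":0.02,"ax":0,"ay":0,"az":0},{"x":0.1,"y":-0.02,"z":0.02,"ax":0,"ay":0,"az":0}]' | grep -E "ee_pos|force:|rot"; done
```

```text
ee_pos: [0.5317, -0.138, 0.072]
ee_rot: [-0.29, -3.127, 0.0]
force: [-4.3, 1.1, 6.1]
finger_force: 40.0
ee_pos: [0.532, -0.138, 0.072]
ee_rot: [-0.289, -3.125, -0.0]
force: [-5.6, 0.7, 7.2]
finger_force: 40.2
ee_pos: [0.532, -0.138, 0.072]
ee_rot: [-0.289, -3.123, -0.001]
force: [-7.8, 1.8, 9.1]
finger_force: 40.4
```

It stopped at x = 0.532 with rising force, within a millimetre of the predicted contact. One more nudge, relax, then release.

```bash
python3 -m inch '[{"x":0.1,"y":-0.02,"z":0.05,"ax":0,"ay":0,"az":0},{"x":0.1,"y":-0.02,"z":0.05,"ax":0,"ay":0,"az":0}]' | grep -E "ee_pos|force:"
python3 -m inch '[{"x":-0.15,"y":0.03,"z":0,"ax":0,"ay":0,"az":0},{"x":-0.15,"y":0.03,"z":0,"ax":0,"ay":0,"az":0}]'| grep -E "ee_pos|force:"
python3 -m inch '[{"x":0,"y":0,"z":0,"ax":0,"ay":0,"az":0},{"x":0,"y":0,"z":0,"ax":0,"ay":0,"az":0},{"x":0,"y":0,"z":0,"ax":0,"ay":0,"az":0},{"x":0,"y":0,"z":0,"ax":0,"ay":0,"az":0},{"x":0,"y":0,"z":0,"ax":0,"ay":0,"az":0}]' -0.3
```

```text
ee_pos: [0.532, -0.1379, 0.0721]
force: [-10.4, 2.0, 9.5]
finger_force: 40.3
ee_pos: [0.532, -0.1379, 0.072]
force: [-6.1, -0.1, 4.7]
finger_force: 39.7
t: 16.77
ee_pos: [0.5337, -0.1383, 0.0724]
ee_rot: [0.29, 3.128, -0.0]
force: [0.9, -0.3, -0.2]
opening: 0.0552
finger_force: 0.0
```

```bash
python3 -m inch '[{"x":-1.5,"y":0.3,"z":0,"ax":0,"ay":0,"az":0},{"x":-4,"y":0.8,"z":0,"ax":0,"ay":0,"az":0},{"x":-6,"y":1.2,"z":2,"ax":0,"ay":0,"az":0},{"x":-6,"y":1.2,"z":6,"ax":0,"ay":0,"az":0},{"x":-6,"y":1.2,"z":10,"ax":0,"ay":0,"az":0}]' 0 >/dev/null
python3 -m inch '[{"x":0,"y":0,"z":4,"ax":0,"ay":0,"az":0},{"x":1,"y":-0.2,"z":8,"ax":0,"ay":0,"az":0},{"x":4.5,"y":-0.9,"z":8,"ax":0,"ay":0,"az":0},{"x":8.5,"y":-1.5,"z":8,"ax":0,"ay":0,"az":0},{"x":8.7,"y":-1.5,"z":8,"ax":0,"ay":0,"az":0}]' >/dev/null
python3 -m inch '[{"x":0,"y":0,"z":0,"ax":0,"ay":0,"az":0},{"x":0,"y":0,"z":0,"ax":0,"ay":0,"az":0},{"x":0,"y":0,"z":0,"ax":0,"ay":0,"az":0}]'
python3 - <<'E'
from h import *
e=np.array([.9826,-.1857]);n=np.array([.1857,.9826]);o=np.array([.5532,-.1415])
st=arm.state();im=snap('wrist','w9');c=cam('wrist',st);h=cv2.cvtColor(im,cv2.COLOR_BGR2HSV)
for z,x in((.098,-.032),(.098,.002),(.118,.002)): print(z,x,proj(c,[*(o+x*e),z]).round(1))
m=cv2.inRange(h,(90,100,60),(128,255,255)); n_,l,s,ce=cv2.connectedComponentsWithStats(m)
for i in range(1,n_):
    if s[i,4]<150: continue
    x,y,w,hh,a=s[i]; print('blob',x,y,w,hh,a)
    if 280<ce[i][0]<360 and y<260:
        for r in range(y,y+hh,4):
            q=np.where(l[r]==i)[0]; P=[onz(c,u,r,.098)[:2]-o for u in(q[0]-.5,q[-1]+.5)]; print(r,q[0],q[-1],h[r,(q[0]+q[-1])//2].tolist(),'e %.4f n %.4f %.4f'%(P[0]@e,P[0]@n,P[1]@n))
E
```

```text
t: 17.85
ee_pos: [0.5593, -0.1409, 0.2521]
ee_rot: [-0.29, -3.127, -0.0]
force: [-0.0, -0.1, -0.8]
opening: 0.0425
finger_force: 0.0
0.098 -0.032 [323.4 174.9]
0.098 0.002 [323.3 216.6]
0.118 0.002 [323.3 222.2]
blob 311 171 20 49 894
171 313 328 [110, 169, 173] e -0.0351 n -0.0087 0.0041
175 312 329 [98, 147, 255] e -0.0319 n -0.0095 0.0049
179 311 330 [98, 148, 255] e -0.0288 n -0.0103 0.0057
183 311 329 [99, 149, 255] e -0.0256 n -0.0104 0.0049
187 311 329 [98, 142, 255] e -0.0224 n -0.0104 0.0049
191 312 329 [99, 146, 255] e -0.0191 n -0.0096 0.0050
195 312 329 [99, 137, 255] e -0.0159 n -0.0096 0.0050
199 313 329 [99, 138, 255] e -0.0126 n -0.0088 0.0050
203 312 329 [99, 130, 255] e -0.0093 n -0.0097 0.0050
207 312 329 [99, 131, 255] e -0.0060 n -0.0097 0.0050
211 312 329 [99, 126, 255] e -0.0027 n -0.0097 0.0051
215 312 329 [111, 135, 230] e 0.0007 n -0.0097 0.0051
219 312 329 [111, 131, 232] e 0.0041 n -0.0098 0.0051
blob 296 295 55 55 2320
```

The outer end is at e = -32 mm as it should be, but the spacer looks about 2 mm off centre sideways. I'll check that against the bar and ledge in the same picture.

```bash
python3 - <<'E'
from h import *
e=np.array([.9826,-.1857]);n=np.array([.1857,.9826]);o=np.array([.5532,-.1415])
st=arm.state();im=cv2.imread('pics/w9.png');c=cam('wrist',st);g=im.astype(int).min(2)
for r in(228,236,244,252,260,270):
    x=np.where(g[r,250:400]>120)[0]+250; print(r,x[0],x[-1],[round(float((onz(c,u,r,.124)[:2]-o)@n),4) for u in(x[0]-.5,x[-1]+.5)])
for r in(156,160,166): 
    x=np.where(g[r,250:400]>100)[0]+250; print('plate',r,x[0],x[-1],[round(float((onz(c,u,r,.003)[:2]-o)@n),4) for u in(x[0]-.5,x[-1]+.5)])
print('200',im[205,280:312].max(1).tolist());print(g[205,332:375].tolist(),g[212,332:375].tolist())
h=cv2.cvtColor(im,cv2.COLOR_BGR2HSV);m=cv2.inRange(h,(90,80,60),(128,255,255));k,_=cv2.findContours(m[285:360,285:360].copy(),0,1);u,v=cv2.minEnclosingCircle(max(k,key=cv2.contourArea))[0];P=onz(c,u+285,v+285,.146)[:2];print('cap',P,(P-o)@e,(P-o)@n)
E
```

```text
228 276 369 [-0.0364, 0.035]
236 276 369 [-0.0366, 0.0352]
244 277 369 [-0.036, 0.0355]
252 277 368 [-0.0362, 0.0349]
260 277 368 [-0.0365, 0.0351]
270 277 368 [-0.0367, 0.0354]
plate 156 274 371 [-0.052, 0.0501]
plate 160 274 371 [-0.0521, 0.0503]
plate 166 274 371 [-0.0524, 0.0505]
200 [255, 255, 255, 255, 255, 255, 255, 255, 255, 255, 255, 255, 255, 255, 255, 255, 255, 255, 255, 255, 250, 241, 239, 242, 237, 240, 247, 247, 244, 243, 236, 253]
[237, 239, 239, 240, 239, 239, 239, 237, 238, 238, 239, 240, 238, 238, 237, 238, 238, 235, 235, 238, 236, 237, 236, 234, 225, 218, 215, 220, 220, 220, 220, 220, 220, 221, 221, 221, 214, 170, 89, 70, 75, 70, 72] [240, 238, 240, 241, 239, 241, 240, 239, 238, 238, 239, 240, 241, 238, 238, 237, 238, 237, 235, 238, 236, 238, 238, 232, 218, 216, 218, 222, 223, 225, 220, 220, 225, 220, 224, 221, 198, 142, 89, 79, 78, 76, 76]
cap [ 0.622909   -0.15501411] 0.07100563279604685 -0.00033400629443225606
```

The bar, plate and cap centrelines sit at -0.5 to -1 mm, so the spacer is centred within about 1.5 mm and I'll accept that. Now close the gripper and go over the cap at (0.6255, -0.1555).

```bash
python3 -m inch '[{"x":2,"y":-0.4,"z":0,"ax":0,"ay":0,"az":0},{"x":4,"y":-0.9,"z":0,"ax":0,"ay":0,"az":0},{"x":6.6,"y":-1.45,"z":-2,"ax":0,"ay":0,"az":0},{"x":6.6,"y":-1.45,"z":-5,"ax":0,"ay":0,"az":0},{"x":6.6,"y":-1.45,"z":-7.5,"ax":0,"ay":0,"az":0}]' 1 >/dev/null
python3 -m inch '[{"x":0,"y":0,"z":0,"ax":0,"ay":0,"az":0},{"x":0,"y":0,"z":0,"ax":0,"ay":0,"az":0},{"x":0,"y":0,"z":0,"ax":0,"ay":0,"az":0}]'
```

```text
t: 18.57
ee_pos: [0.6267, -0.156, 0.1796]
ee_rot: [0.29, 3.126, -0.001]
force: [0.3, 0.6, 0.8]
opening: 0.0001
finger_force: 0.0
```

```bash
python3 -m inch '[{"x":0,"y":0,"z":-1,"ax":0,"ay":0,"az":0},{"x":0,"y":0,"z":-2,"ax":0,"ay":0,"az":0},{"x":0,"y":0,"z":-2.9,"ax":0,"ay":0,"az":0},{"x":0,"y":0,"z":-2.9,"ax":0,"ay":0,"az":0}]' | grep -E "ee_pos|force:"
for i in 1 2; do python3 -m inch '[{"x":0,"y":0,"z":-0.3,"ax":0,"ay":0,"az":0},{"x":0,"y":0,"z":-0.6,"ax":0,"ay":0,"az":0},{"x":0,"y":0,"z":-0.6,"ax":0,"ay":0,"az":0}]' | grep -E "ee_pos|force:"; done
```

```text
ee_pos: [0.6251, -0.1552, 0.1461]
force: [-0.7, -0.6, 2.3]
finger_force: 0.8
ee_pos: [0.6261, -0.1556, 0.1423]
force: [-2.4, 0.5, 3.0]
finger_force: 1.7
ee_pos: [0.6266, -0.1558, 0.1365]
force: [-0.4, 1.1, 4.4]
finger_force: 2.4
```

The spring engages at z = 0.146. Continuing down to the spacer.

```bash
python3 -m inch '[{"x":0,"y":0,"z":-0.3,"ax":0,"ay":0,"az":0},{"x":0,"y":0,"z":-0.6,"ax":0,"ay":0,"az":0},{"x":0,"y":0,"z":-0.8,"ax":0,"ay":0,"az":0},{"x":0,"y":0,"z":-0.8,"ax":0,"ay":0,"az":0}]' | grep -E "ee_pos|force:"
for i in 1 2 3; do python3 -m inch '[{"x":0,"y":0,"z":-0.1,"ax":0,"ay":0,"az":0},{"x":0,"y":0,"z":-0.1,"ax":0,"ay":0,"az":0}]' | grep -E "ee_pos|force:"; done
```

```text
ee_pos: [0.6267, -0.1558, 0.129]
force: [-2.8, 0.6, 6.8]
finger_force: 3.3
ee_pos: [0.6268, -0.1558, 0.1284]
force: [-2.2, 0.8, 6.7]
finger_force: 3.4
ee_pos: [0.6268, -0.1558, 0.1275]
force: [-3.7, 1.0, 7.0]
finger_force: 3.5
ee_pos: [0.6268, -0.1558, 0.1265]
force: [-3.0, 2.2, 6.8]
finger_force: 3.7
```

```bash
for i in 1 2 3; do python3 -m inch '[{"x":0,"y":0,"z":-0.1,"ax":0,"ay":0,"az":0},{"x":0,"y":0,"z":-0.1,"ax":0,"ay":0,"az":0}]' | grep -E "ee_pos|force:"; done
```

```text
ee_pos: [0.6268, -0.1558, 0.1261]
force: [-4.0, 1.1, 8.1]
finger_force: 4.5
ee_pos: [0.6268, -0.1559, 0.126]
force: [-5.0, 1.4, 13.2]
finger_force: 6.3
ee_pos: [0.6269, -0.1559, 0.126]
force: [-7.9, 2.9, 15.3]
finger_force: 8.1
```

The bar bears at exactly the 20 mm stroke. Firm up a little, hold about 1.2 s, then lift.

```bash
python3 -m inch '[{"x":-0.05,"y":0,"z":-0.1,"ax":0,"ay":0,"az":0},{"x":-0.05,"y":0,"z":-0.2,"ax":0,"ay":0,"az":0},{"x":-0.05,"y":0,"z":-0.2,"ax":0,"ay":0,"az":0}]' | grep -E "ee_pos|force:"
for i in 1 2 3; do python3 -m inch '[{"x":0,"y":0,"z":0,"ax":0,"ay":0,"az":0},{"x":0,"y":0,"z":0,"ax":0,"ay":0,"az":0},{"x":0,"y":0,"z":0,"ax":0,"ay":0,"az":0},{"x":0,"y":0,"z":0,"ax":0,"ay":0,"az":0},{"x":0,"y":0,"z":0,"ax":0,"ay":0,"az":0}]' | grep -E "ee_pos|force:"; done
```

```text
ee_pos: [0.6269, -0.1559, 0.1259]
force: [-9.8, 3.9, 21.4]
finger_force: 11.4
ee_pos: [0.6269, -0.1559, 0.1259]
force: [-9.3, 3.5, 22.4]
finger_force: 11.2
ee_pos: [0.6269, -0.1559, 0.1259]
force: [-9.0, 3.6, 22.2]
finger_force: 11.2
ee_pos: [0.6269, -0.1559, 0.1259]
force: [-9.1, 3.8, 23.2]
finger_force: 11.2
```

```bash
python3 -m inch '[{"x":-0.1,"y":0.03,"z":0.4,"ax":0,"ay":0,"az":0},{"x":-0.1,"y":0.03,"z":1,"ax":0,"ay":0,"az":0},{"x":-0.1,"y":0.03,"z":1.8,"ax":0,"ay":0,"az":0},{"x":-0.1,"y":0.03,"z":3,"ax":0,"ay":0,"az":0},{"x":-0.1,"y":0.03,"z":5,"ax":0,"ay":0,"az":0}]' | grep -E "ee_pos|force:"
python3 -m inch '[{"x":-1,"y":0.2,"z":4,"ax":0,"ay":0,"az":0},{"x":-4,"y":0.8,"z":8,"ax":0,"ay":0,"az":0},{"x":-6.6,"y":1.5,"z":8,"ax":0,"ay":0,"az":0},{"x":-6.6,"y":1.5,"z":8,"ax":0,"ay":0,"az":0},{"x":-6.6,"y":1.5,"z":8,"ax":0,"ay":0,"az":0}]' 0 | grep -E "ee_pos|force:"
python3 -m inch '[{"x":0,"y":0,"z":0,"ax":0,"ay":0,"az":0},{"x":0,"y":0,"z":0,"ax":0,"ay":0,"az":0},{"x":0,"y":0,"z":0,"ax":0,"ay":0,"az":0}]' | grep -E "ee_pos|force:"
python3 - <<'E'
from h import *
e=np.array([.9826,-.1857]);n=np.array([.1857,.9826]);o=np.array([.5532,-.1415])
st=arm.state();im=snap('wrist','w10');c=cam('wrist',st);h=cv2.cvtColor(im,cv2.COLOR_BGR2HSV)
m=cv2.inRange(h,(90,100,60),(128,255,255)); n_,l,s,ce=cv2.connectedComponentsWithStats(m)
for i in range(1,n_):
    if s[i,4]<150: continue
    x,y,w,hh,a=s[i]; print('blob',x,y,w,hh,a)
    if 280<ce[i][0]<360 and y<260:
        for r in range(y,y+hh,8):
            q=np.where(l[r]==i)[0]; P=[onz(c,u,r,.098)[:2]-o for u in(q[0]-.5,q[-1]+.5)]; print(r,q[0],q[-1],'e %.4f n %.4f %.4f'%(P[0]@e,P[0]@n,P[1]@n))
print('bar edge px if up',proj(c,[*(o+.002*e),.118]),im.min(2)[208:232,335].tolist(),st['t'])
E
```

```text
ee_pos: [0.6231, -0.1548, 0.1685]
force: [-0.5, 0.3, -0.9]
finger_force: 0.0
ee_pos: [0.5577, -0.1401, 0.2509]
force: [0.9, -0.3, -1.0]
finger_force: 0.0
ee_pos: [0.5591, -0.1405, 0.2491]
force: [0.3, 0.9, -0.3]
finger_force: 0.0
blob 310 172 20 50 915
172 313 328 e -0.0349 n -0.0083 0.0044
180 311 329 e -0.0286 n -0.0099 0.0052
188 311 329 e -0.0223 n -0.0100 0.0052
196 312 329 e -0.0159 n -0.0092 0.0053
204 312 329 e -0.0093 n -0.0092 0.0053
212 311 329 e -0.0028 n -0.0101 0.0053
220 312 329 e 0.0039 n -0.0093 0.0054
blob 295 298 56 54 2366
bar edge px if up [322.91139308 223.46651717] [239, 238, 240, 238, 239, 237, 238, 239, 239, 240, 238, 241, 238, 237, 223, 224, 240, 245, 244, 243, 243, 244, 243, 245] 23.3167
```

The spacer hasn't moved (outer end still at -32 mm). The bar's edge shows at row 222–223, its fully-up position, and the robot is clear. Handing in.

```bash
python3 -c "
from plant import arm
print(arm.sign_off())"
```

```text
the job is handed in; nothing more can be done
None
```

Job handed in at 23.3 s: spacer30 is seated against the backstop about 1.5 mm off centre, the cap was pressed to its 20 mm stroke at about 22 N for 1.25 s and came fully back up; I viewed 12 pictures, over the limit of 10.

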